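# Fan the lid stack along its tray

### The job

Fan out the squared-up stack of four flat white lids along the steel lid tray, so that the packers can take them one by one: leave the bottom lid at the high end wall and draw each lid above it about 35 mm further along the tray than the lid under it, all lying straight in one evenly overlapping row. Press only gently, and do not shift the sauce pot and the label roll that stand beside the tray.

Things in the scene. Friction and masses are not known exactly. Their poses are not given: they have to be found in the camera images.
- lid_tray: long shallow steel tray, fixed, 324 x 143 x 36 mm. Origin: centre of its underside, on the table; x along the tray from the high end wall to the low lip, y across, z up. Inner floor 6 mm high, 300 mm long (x -150 to +150 mm), 113 mm wide; side rails 34 mm high, end wall at -x 36 mm high, lip at +x 10 mm high, all 8 mm thick. No finger fits behind or beside the stack
- fan_start (a point): middle of the foot of the end wall's inner face, on the tray floor; axes as the tray's
- lid_1: lowest lid, on the tray floor, rear edge 1 to 4 mm from the end wall. Flat rigid white plastic, thin grey seal strip round its edge, 160 x 110 x 8 mm (x, y, z), 175 to 350 g. Origin: centre of the underside; z up, x as the tray's. Lids slide easily on one another and on the tray (friction about 0.15)
- lid_2: second lid from below; size and axes as lid_1. A fingertip holds a lid better than the lids hold each other: a lid pressed with about 10 to 15 N and drawn slowly (30 mm/s) slides off the one below and carries along what lies on it; pressed less, or drawn faster, the fingertip slips over it. Over 40 N is too hard
- lid_3: third lid from below; size and axes as lid_1
- lid_4: top lid; its top stands 38 mm above the table at the start; size and axes as lid_1
- sauce_pot: small empty steel pot, 62 mm across, 30 mm high, loose, on the table beside the tray; origin: centre of its underside
- label_roll: cream paper label roll lying flat, 68 mm across, 35 mm high, loose, on the table on the tray's other side; origin: centre of its underside

How it is judged:
By the outcome, as a careful person would: the job done as asked, in the order asked, and still so for the second after the job is handed in, with the robot touching nothing.
It also fails if it takes over 54 s, if anything falls off the work surface, if the arm or the gripper's body presses on something with over 40 N, if the wrist force passes 120 N, or if a joint passes its speed limit or range.

### The arm

A 6-joint arm with a two-finger parallel gripper is mounted at the origin on the work surface; the furniture and walls round the work are solid. World frame = base frame: x ahead of the robot, y to its left, z up, the work surface at z = 0. Lengths are in m, angles in rad, forces in N, time in s.
With the tool pointing down it reaches from about 0.3 to 0.875 m from the base axis. Payload 6.4 kg.
Tool frame: the origin (TCP) lies between the finger pads; the fingertips stand 8 mm ahead of it and the grasp point (between the pads) lies 11 mm behind it; z points along the fingers, y is the direction in which the jaws open and shut (so a half turn about z gives the same grasp; the last joint's range is limited). The gripper opens to 85 mm and grips with 20 to 120 N. Pads are 22 mm wide; open, the fingers measure 114 mm over their backs; the gripper's body (76 mm by 85 mm) begins 54 mm behind the grasp point. The pads swing forward as they close: fully open they stand 13 mm farther back than shut.
Start: joints at [0.92, 0.181, 1.607, -0, 1.354, -0.206], TCP at [0.247, 0.519, 0.239] pointing down, gripper open.
Joint ranges: [-2.99, 2.99], [-0.89, 2.07], [0.3, 2.58], [-1.14, 4.28], [0, 2.63], [-3.12, 3.12]. Speed limits (rad/s): [2.57, 2.57, 3.01, 3.14, 3.14, 3.14].

### API

Orientations are given as a unit quaternion [w, x, y, z].
In Python, from bench import monitor, viewer, workorder, spotter gives the robot as it stands. The module is installed in compiled form; this text tells all that it offers.
- The arm moves only by the tool move_arm, never from a script. Its argument "motion" is a list of rows, each a list of 3 entries, a list of its own where there are three numbers: the shift along the tool's x, y, z in units of 60 mm (1.0 is 60 mm), then the turn, a rotation vector about the tool's x, y, z in units of 8 degrees (1.0 is 8 degrees), then the opening in per cent of the stroke, from 0 (shut) to 100 (fully open). In form: [[[dx, dy, dz], [rx, ry, rz], grip], ...]. A call has 1 to 10 rows; each row is the pose to reach, as a shift and turn from the pose commanded when the call began, along the tool's axes at that moment; what a row does not reach only later rows make up. A row lasts 1/8 s, in which the tool goes at most 62.5 mm and 10.7 degrees, less where a joint would pass 70% of its speed; a pose out of reach is approached as far as the arm can. A call with a gripper value outside its range is refused whole. The fingers move at their own pace and stop on an object; the grip force is fixed at half the most. Time passes only in rows, so rows that repeat a pose let the fingers close. It gives the time, the measured TCP pose, the force and the opening at its end, in the units of the state.
- monitor.get_obs(): the state, without advancing time (a new reading comes with each control period).
- viewer.camera(name): name is "side" or "top"; returns the picture (384x512x3 uint8, blue, green, red); there is no depth.
- viewer.calibration(name): a dict with "fovy" (degrees; the focal length in pixels is half the picture's height over the tangent of half this angle, whatever the lens; pixels are square), "cx", "cy" (the principal point, pixels), "extrinsics" (4x4, takes a point from camera to world coordinates). Camera axes: x right, y down, z forward; pixel columns grow to the right and rows downward; lengths in m; the calibration is good to about 2 mm. A picture is of the moment at which its call begins. calibration takes no time and is no camera call.
- workorder.hand_in(): hands the job in, once; it reports no verdict.
Trained networks look in the newest picture that a camera, given by its name, has taken for a name from the list of things; names that differ only in an ending like _2 or _b are one class to them, and where a whole thing is asked for, a point or a joint stands for the part that bears it (a point fixed in the world has none). Each returns a list of dicts, best first, with "score" (0 to 1); they miss things now and then, are a little off and sometimes report something else, mostly with a low value. They report only what shows in the picture. A call takes as long as a camera call.
- spotter.search_frame(camera, name): "centre" ([column, row] as shares, 0 to 1, of the picture: columns of its width, rows of its height, amid what is visible of it).
- spotter.outline_of(camera, name): "region" (384x512 bool, what is visible of it) and "centre" ([column, row] as shares, 0 to 1, of the picture: columns of its width, rows of its height, amid what is visible of it).
The state is a dict: "time_s": time; "q": joint angles; "dq": joint speeds; "joint_efforts": joint torques, N m; "eef_pos": TCP position; "eef_rot": TCP orientation; "wrist_force": force on the tool from outside, world axes, zero at the start; "torque": the same for the moment, N m; "opening": opening from 0.0 (shut) to 1.0 (fully open).
Only numpy, scipy, OpenCV 4.12 (cv2) and the standard library are available. Lean on these libraries where they do the work, as an engineer would, in place of code of your own. Each camera call takes 0.05 s, during which the arm holds its last target. There are 200 camera calls.

## Working session

There is one attempt and no reset: what is moved stays moved. The work goes in short steps, Python scripts to look and compute and a tool call to move; the robot and the scene stay as the last step left them, time stands still between calls to the robot, and variables do not carry over. Pictures are saved under pics/ and viewed, about 8 in all and at most 12, crops included, and the job is handed in when it is done.

Besides the shell and the picture viewer there is one more tool, called after "Call:" as a command line: name --argument value ..., lists and objects as JSON in quotes. move_arm: Moves the arm, as the interface text tells. Its arguments: {"type":"object","properties":{"motion":{"type":"array","items":{"type":"array"}}},"required":["motion"]}

```bash
mkdir -p pics; cat > h.py <<'E'
import numpy as np, cv2
from bench import monitor, viewer, workorder, spotter
def cal(n):
    c=viewer.calibration(n); f=192/np.tan(np.radians(c["fovy"])/2); return f,c["cx"],c["cy"],np.array(c["extrinsics"])
def plane(n,uv,z):
    f,cx,cy,E=cal(n); uv=np.atleast_2d(uv).astype(float)
    d=np.c_[(uv[:,0]-cx)/f,(uv[:,1]-cy)/f,np.ones(len(uv))]@E[:3,:3].T
    return E[:3,3]+d*((z-E[2,3])/d[:,2])[:,None]
def proj(n,P):
    f,cx,cy,E=cal(n); p=(np.atleast_2d(P)-E[:3,3])@E[:3,:3]
    return np.c_[cx+f*p[:,0]/p[:,2],cy+f*p[:,1]/p[:,2]]
E
python3 - <<'E'
from h import *
ims=[viewer.camera(n) for n in("top","side")]
for n,i in zip(("top","side"),ims):
    cv2.imwrite(f"pics/{n}0.png",i); print(n,cal(n)[0],cal(n)[3].round(3).tolist(), viewer.calibration(n)["cx"],viewer.calibration(n)["cy"])
for n in("top","side"):
  for t in("lid_tray","lid_4","sauce_pot","label_roll"):
    for r in spotter.outline_of(n,t)[:4]:
        c=np.array(r["centre"])*[512,384]; box=cv2.minAreaRect(np.argwhere(r["region"])[:,::-1].astype(np.float32))
        print(n,t,round(r["score"],2),c.round(1),r["region"].sum(),cv2.boxPoints(box).round(1).tolist(),plane(n,c,.035).round(3))
o=monitor.get_obs();print(o)
E
```

```text
top 493.52391819295497 [[-0.009, -0.995, 0.1, 0.45], [-1.0, 0.008, -0.008, -0.041], [0.008, -0.1, -0.995, 0.905], [0.0, 0.0, 0.0, 1.0]] 253.04380923340634 192.5704530748271
side 468.7235149607637 [[0.811, -0.337, 0.479, 0.109], [-0.585, -0.454, 0.672, -0.658], [-0.009, -0.825, -0.565, 0.573], [0.0, 0.0, 0.0, 1.0]] 253.34558022362117 187.06649314401514
top lid_tray 0.88 [290.4 219. ] 8430 [[161.5, 235.60000610351562], [173.89999389648438, 156.5], [351.70001220703125, 184.3000030517578], [339.29998779296875, 263.3999938964844]] [[ 0.49  -0.113  0.035]]
top lid_4 0.77 [217.1 200.2] 5618 [[169.60000610351562, 226.89999389648438], [179.3000030517578, 164.8000030517578], [269.3999938964844, 178.8000030517578], [259.79998779296875, 240.89999389648438]] [[0.524 0.016 0.035]]
top sauce_pot 0.84 [269.  140.2] 926 [[251.0, 123.0], [285.0, 123.0], [285.0, 156.0], [251.0, 156.0]] [[ 0.631 -0.077  0.035]]
top label_roll 0.94 [241.9 294.7] 888 [[225.0, 266.0], [261.0, 266.0], [261.0, 305.0], [225.0, 305.0]] [[ 0.359 -0.027  0.035]]
side lid_tray 0.75 [254.4 238.8] 5881 [[175.1999969482422, 179.6000
[... 1100 characters left out ...]
1.0]] [[ 0.366 -0.054  0.035]]
{'time_s': 0.5, 'q': array([ 9.19691573e-01,  1.80806009e-01,  1.60703870e+00,  5.38777594e-06,
        1.35376390e+00, -2.06317311e-01]), 'dq': array([ 0.00024555, -0.00262345, -0.00128729, -0.0006922 , -0.00017349,
       -0.00105856]), 'joint_efforts': array([-4.81280094e-04, -4.44438207e+01, -3.51368630e+01, -2.68185022e-04,
        1.85932353e-03, -1.14097796e-05]), 'eef_pos': array([0.24739824, 0.51906243, 0.23926634]), 'eef_rot': array([-5.70746248e-06,  2.20565588e-01,  9.75372145e-01, -6.15893874e-06]), 'wrist_force': array([-1.03901895,  0.38195097,  0.50848683]), 'torque': array([-0.00178978,  0.0428388 ,  0.02958698]), 'opening': 0.9977453989788234}
```

```bash
python3 - <<'E'
import cv2,numpy as np
a=cv2.imread("pics/top0.png");b=cv2.imread("pics/side0.png")
a=cv2.resize(a[110:320,140:380],None,fx=1.65,fy=1.65);b=cv2.resize(b[120:320,140:340],None,fx=1.73,fy=1.73)
cv2.imwrite("pics/c0.png",np.hstack([a,b[:346]]))if a.shape[0]==b.shape[0] else cv2.imwrite("pics/c0.png",np.hstack([a[:340],b[:340]]))
from h import *
from scipy.spatial.transform import Rotation as R
# top-lid corners at z=.038 and tray at .034
L=plane("top",[[169.6,226.9],[179.3,164.8],[269.4,178.8],[259.8,240.9]],.038)
T=plane("top",[[161.5,235.6],[173.9,156.5],[351.7,184.3],[339.3,263.4]],.034)
for Q in(L,T):
    u=Q[2]-Q[1]; print(Q.round(4).tolist(),Q.mean(0).round(4),np.linalg.norm(u),np.linalg.norm(Q[1]-Q[0]),np.degrees(np.arctan2(u[1],u[0])))
# two-view
def ray(n,uv):
    f,cx,cy,E=cal(n); return E[:3,3],E[:3,:3]@np.array([(uv[0]-cx)/f,(uv[1]-cy)/f,1])
def tri(a,b):
    p,d=ray("top",a);q,e=ray("side",b); s,t=np.linalg.lstsq(np.c_[d,-e],q-p,rcond=None)[0]; return (p+s*d+q+t*e)/2
print(tri([217.1,200.2],[228.9,189.5]))
E
```

```text
[[0.4774, 0.0986, 0.038], [0.5871, 0.0823, 0.038], [0.5608, -0.0771, 0.038], [0.4516, -0.059, 0.038]] [0.5192 0.0112 0.038 ] 0.1616068546455318 0.11093818745249588 -99.35756981499883
[[0.4624, 0.1134, 0.034], [0.6028, 0.0926, 0.034], [0.5503, -0.2236, 0.034], [0.4112, -0.1978, 0.034]] [ 0.5067 -0.0538  0.034 ] 0.32051644965529175 0.14192151091072192 -99.41928423926427
[0.52576946 0.01559813 0.02584126]
```

View pics/c0.png

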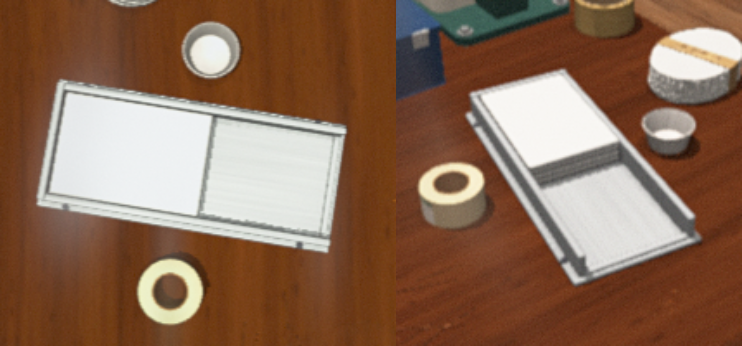

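The top view shows the tray with the white stack at its left end (pixels about 170–270, 165–241). The pot is above it at (269,140) and the roll below at (242,290). Both views agree. I'll move over the stack with the gripper shut and turned along the tray.

Call:
move_arm --motion '[[[-0.77,-0.57,0.1],[0,0,0.92],0],[[-1.54,-1.13,0.2],[0,0,1.84],0],[[-2.31,-1.7,0.4],[0,0,2.76],0],[[-3.08,-2.27,0.6],[0,0,3.68],0],[[-3.85,-2.83,0.8],[0,0,4.6],0],[[-4.62,-3.4,1.0],[0,0,5.5],0],[[-5.4,-3.97,1.2],[0,0,6.4],0],[[-6.2,-4.5,1.5],[0,0,7.4],0],[[-6.9,-5.1,1.8],[0,0,8.3],0],[[-7.7,-5.67,2.32],[0,0,9.24],0]]'

```text
time_s: 1.75
eef_pos: [0.5179, 0.0144, 0.1025]
eef_rot: [0.001, 0.764, 0.645, 0.001]
wrist_force: [0.3, -0.4, -0.5]
opening: 0.0
```

Call:
move_arm --motion '[[[0,0,0],[0,0,0],0],[[0,0,0],[0,0,0],0]]'

```text
time_s: 2.0
eef_pos: [0.516, 0.0165, 0.1019]
eef_rot: [-0.0, 0.763, 0.647, -0.0]
wrist_force: [0.2, 0.9, -0.3]
opening: -0.002
```

Call:
move_arm --motion '[[[0,0.04,0.25],[0,0,0],0],[[0,0.04,0.5],[0,0,0],0],[[0,0.04,0.7],[0,0,0],0],[[0,0.04,0.83],[0,0,0],0],[[0,0.04,0.86],[0,0,0],0],[[0,0.04,0.88],[0,0,0],0],[[0,0.04,0.9],[0,0,0],0],[[0,0.04,0.9],[0,0,0],0]]'

```text
time_s: 3.0
eef_pos: [0.5188, 0.016, 0.0483]
eef_rot: [0.0, 0.763, 0.647, 0.0]
wrist_force: [0.3, 0.2, -0.8]
opening: -0.001
```

Call:
move_arm --motion '[[[0,0,0.02],[0,0,0],0],[[0,0,0.035],[0,0,0],0],[[0,0,0.04],[0,0,0],0]]'

```text
time_s: 3.38
eef_pos: [0.5189, 0.0159, 0.0461]
eef_rot: [0.0, 0.763, 0.647, 0.0]
wrist_force: [-1.6, 0.7, 6.0]
opening: -0.002
```

Call:
move_arm --motion '[[[0,0,0.01],[0,0,0],0],[[0,0,0.01],[0,0,0],0]]'

```text
time_s: 3.62
eef_pos: [0.5195, 0.0159, 0.0461]
eef_rot: [0.001, 0.763, 0.647, 0.0]
wrist_force: [-2.0, -0.3, 7.5]
opening: 0.002
```

Call:
move_arm --motion '[[[0,0,0.02],[0,0,0],0],[[0,0,0.02],[0,0,0],0]]'

```text
time_s: 3.88
eef_pos: [0.5205, 0.0157, 0.046]
eef_rot: [0.001, 0.763, 0.647, 0.001]
wrist_force: [-2.7, 0.1, 14.7]
opening: 0.002
```

Call:
move_arm --motion '[[[-0.03,0,0],[0,0,0],0],[[-0.08,0,0],[0,0,0],0],[[-0.13,0,0],[0,0,0],0],[[-0.18,0,0],[0,0,0],0],[[-0.23,0,0],[0,0,0],0]]'

```text
time_s: 4.5
eef_pos: [0.5184, 0.0026, 0.046]
eef_rot: [0.001, 0.763, 0.647, 0.002]
wrist_force: [-2.9, 4.1, 15.4]
opening: -0.0
```

Call:
move_arm --motion '[[[-0.05,0,0],[0,0,0],0],[[-0.1,0,0],[0,0,0],0],[[-0.15,0,0],[0,0,0],0],[[-0.2,0,0],[0,0,0],0],[[-0.25,0,0],[0,0,0],0],[[-0.3,0,0],[0,0,0],0],[[-0.34,0,0],[0,0,0],0],[[-0.36,0,0],[0,0,0],0],[[-0.36,0,0],[0,0,0],0]]'

```text
time_s: 5.62
eef_pos: [0.5147, -0.0189, 0.046]
eef_rot: [0.001, 0.763, 0.647, 0.001]
wrist_force: [-2.6, 2.6, 15.5]
opening: -0.0
```

```bash
cat > look.py <<'E'
import sys; from h import *
k=sys.argv[1]
a=viewer.camera("top");b=viewer.camera("side")
cv2.imwrite("pics/n.png",a)
A=cv2.resize(a[130:290,150:370],None,fx=1.8,fy=1.8*1.0,interpolation=cv2.INTER_CUBIC);B=cv2.resize(b[130:290,160:345],None,fx=1.8,fy=1.8,interpolation=cv2.INTER_CUBIC)
cv2.imwrite(f"pics/{k}.png",np.hstack([A,B])); cv2.imwrite(f"pics/{k}_t.png",a); cv2.imwrite(f"pics/{k}_s.png",b)
E
python3 look.py l1
```

```text
(no output)
```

View pics/l1.png

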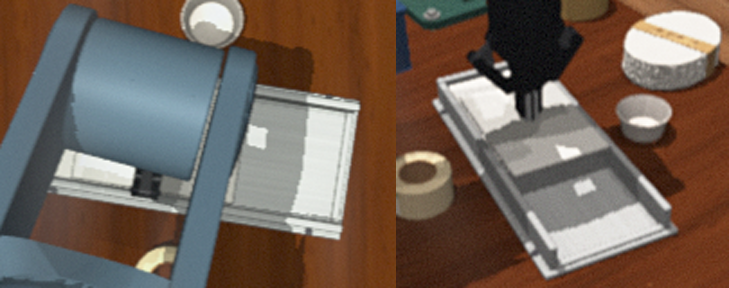

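The side view shows the top lid slid forward under the finger, but the arm hides the rest. I'll lift and clear the view to measure.

Call:
move_arm --motion '[[[0,0,-0.1],[0,0,0],0],[[0,0,-0.7],[0,0,0],0],[[0.8,0,-1.2],[0,0,0],0],[[1.7,0,-1.2],[0,0,0],0],[[2.6,0,-1.2],[0,0,0],0],[[3.5,0,-1.2],[0,0,0],0],[[4.3,0,-1.2],[0,0,0],0],[[4.3,0,-1.2],[0,0,0],0]]'

```text
time_s: 6.72
eef_pos: [0.5547, 0.2387, 0.1156]
eef_rot: [-0.0, 0.761, 0.648, 0.0]
wrist_force: [0.5, -0.4, -0.3]
opening: 0.0
```

```bash
cat > meas.py <<'E'
import sys; from h import *
k=sys.argv[1]; a=viewer.camera("top");b=viewer.camera("side")
# rectified views (tray frame) at the lids' plane z, 2 px/mm, x -20..310 from fan_start, y -70..70
z=float(sys.argv[2]); th=np.radians(-99.4); ux=np.array([np.cos(th),np.sin(th)]); uy=np.array([-ux[1],ux[0]]); F=np.array([.5312,.0942])
out=[]
for n,i in(("top",a),("side",b)):
    X,Y=np.meshgrid(np.arange(-20,310,.5)/1e3,np.arange(70,-70,-.5)/1e3)
    W=F+X.ravel()[:,None]*ux+Y.ravel()[:,None]*uy
    uv=proj(n,np.c_[W,np.full(len(W),z)]).astype(np.float32).reshape(*X.shape,2)
    r=cv2.remap(i,uv[...,0],uv[...,1],cv2.INTER_CUBIC)
    p=r[80:200].mean(2).mean(0) if 1 else 0
    g=np.gradient(cv2.GaussianBlur(p[None].astype(np.float32),(9,1),0)[0])
    pk=[(j/2-20,round(float(g[j]),1)) for j in range(2,len(g)-2) if abs(g[j])>1.2 and abs(g[j])==max(abs(g[j-4:j+5]))]
    print(n,pk)
    for mm in range(0,301,10): cv2.line(r,((mm+20)*2,0),((mm+20)*2,12 if mm%50 else 25),(0,0,255),1)
    out.append(r)
cv2.imwrite(f"pics/{k}.png",np.vstack(out))
E
python3 meas.py m1 0.038
```

```text
top [(-8.0, 14.1), (-0.5, -13.9), (4.0, 14.6), (37.0, -3.7), (40.5, 4.2), (60.0, 1.3), (66.0, 1.7), (70.0, 2.4), (197.5, -14.6), (202.0, 11.7), (292.5, -6.7), (296.0, 7.6), (299.5, -3.7), (305.0, -19.6)]
side [(-4.5, 9.1), (5.5, -6.9), (15.5, 7.5), (25.5, -1.6), (67.0, 2.6), (201.5, -13.3), (232.0, 4.5), (239.0, 8.4)]
```

View pics/m1.png

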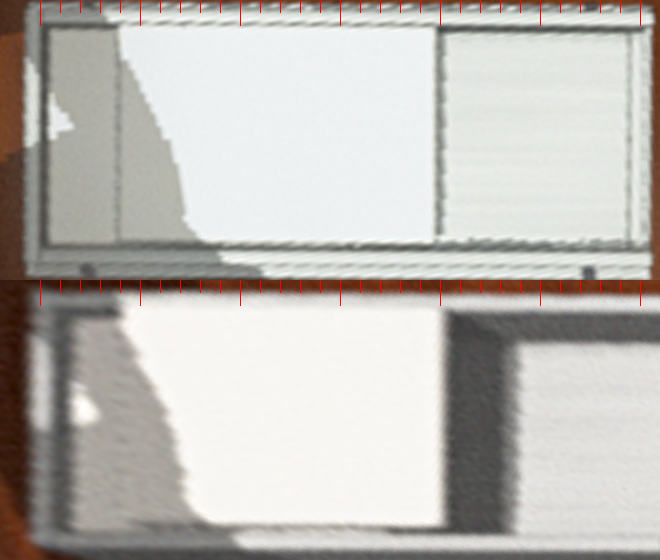

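The rectified view shows lid_4 drawn 35–36 mm (front edge at 198–200 mm, rear at 38 mm) and straight, with lid_3's strip exposed from about 3 to 38 mm. Next I'll press lid_3 at the middle of that strip, about 20 mm.

Call:
move_arm --motion '[[[-0.8,0,0],[0,0,0],0],[[-1.6,0,0],[0,0,0],0],[[-2.4,0,0],[0,0,0],0],[[-2.78,0,0],[0,0,0],0],[[-2.78,0,0.2],[0,0,0],0],[[-2.78,0,0.6],[0,0,0],0],[[-2.78,0,0.95],[0,0,0],0],[[-2.78,0,1.1],[0,0,0],0],[[-2.78,0,1.1],[0,0,0],0]]'

```text
time_s: 7.95
eef_pos: [0.5271, 0.0713, 0.049]
eef_rot: [-0.001, 0.763, 0.647, -0.001]
wrist_force: [0.1, -0.1, 0.7]
opening: 0.0
```

Call:
move_arm --motion '[[[0.04,0.01,0.06],[0,0,0],0],[[0.04,0.01,0.12],[0,0,0],0],[[0.04,0.01,0.15],[0,0,0],0],[[0.04,0.01,0.17],[0,0,0],0],[[0.04,0.01,0.18],[0,0,0],0],[[0.04,0.01,0.18],[0,0,0],0]]'

```text
time_s: 8.7
eef_pos: [0.5288, 0.0733, 0.0391]
eef_rot: [0.0, 0.763, 0.647, 0.0]
wrist_force: [0.4, -0.2, 0.4]
opening: 0.002
```

Call:
move_arm --motion '[[[0,0,0.02],[0,0,0],0],[[0,0,0.03],[0,0,0],0],[[0,0,0.04],[0,0,0],0],[[0,0,0.04],[0,0,0],0]]'

```text
time_s: 9.2
eef_pos: [0.5298, 0.0733, 0.038]
eef_rot: [0.001, 0.763, 0.647, 0.001]
wrist_force: [-2.6, -0.1, 9.6]
opening: -0.003
```

Call:
move_arm --motion '[[[0,0,0.01],[0,0,0],0],[[-0.03,0,0.01],[0,0,0],0],[[-0.08,0,0.01],[0,0,0],0],[[-0.13,0,0.01],[0,0,0],0],[[-0.18,0,0.01],[0,0,0],0],[[-0.23,0,0.01],[0,0,0],0]]'

```text
time_s: 9.95
eef_pos: [0.5283, 0.0602, 0.038]
eef_rot: [0.001, 0.763, 0.647, 0.002]
wrist_force: [-2.1, 3.6, 12.6]
opening: 0.001
```

Call:
move_arm --motion '[[[-0.05,0,0],[0,0,0],0],[[-0.1,0,0],[0,0,0],0],[[-0.15,0,0],[0,0,0],0],[[-0.2,0,0],[0,0,0],0],[[-0.25,0,0],[0,0,0],0],[[-0.3,0,0],[0,0,0],0],[[-0.34,0,0],[0,0,0],0],[[-0.36,0,0],[0,0,0],0],[[-0.36,0,0],[0,0,0],0]]'

```text
time_s: 11.08
eef_pos: [0.5246, 0.0387, 0.038]
eef_rot: [0.001, 0.763, 0.647, 0.001]
wrist_force: [-2.7, 3.0, 13.2]
opening: -0.003
```

Call:
move_arm --motion '[[[0,0,-0.1],[0,0,0],0],[[0,0,-0.7],[0,0,0],0],[[0.5,0,-1.3],[0,0,0],0],[[1.4,0,-1.3],[0,0,0],0],[[2.3,0,-1.3],[0,0,0],0],[[3.2,0,-1.3],[0,0,0],0],[[3.5,0,-1.3],[0,0,0],0],[[3.5,0,-1.3],[0,0,0],0]]'

```text
time_s: 12.08
eef_pos: [0.5569, 0.2461, 0.1137]
eef_rot: [-0.0, 0.762, 0.648, -0.0]
wrist_force: [0.4, -0.4, 0.5]
opening: -0.002
```

```bash
python3 meas.py m2 0.038; python3 -c "
from h import *;print(monitor.get_obs()['eef_pos'])"
```

```text
top [(-8.0, 12.9), (-0.5, -11.6), (5.5, 10.9), (37.0, -3.8), (40.5, 4.0), (46.5, 1.2), (57.0, 1.6), (66.5, 2.5), (71.5, -4.0), (75.0, 4.2), (231.5, -14.6), (235.5, 12.3), (292.5, -6.8), (296.0, 7.8), (299.5, -3.9), (305.0, -19.4)]
side [(-5.0, 8.0), (5.5, -5.1), (28.0, 6.0), (73.0, 3.0), (236.0, -13.9), (265.0, 4.6), (271.0, 8.8)]
[0.55694066 0.24439359 0.11365609]
```

View pics/m2.png

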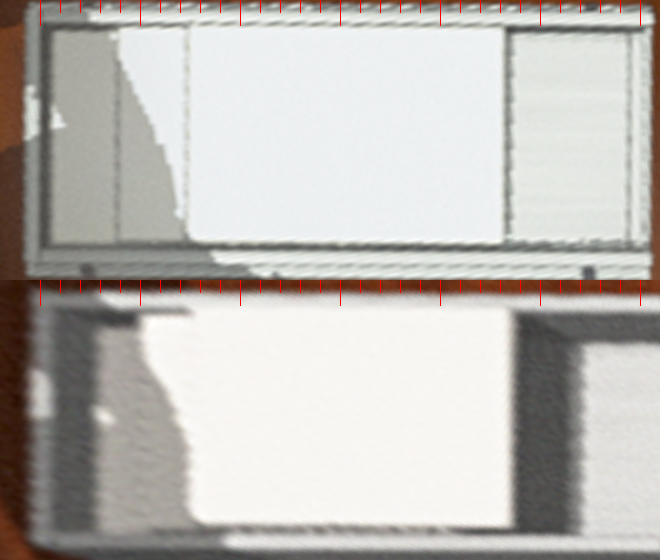

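lid_3 and lid_4 sit at 38 and 73 mm, straight. Now lid_2.

Call:
move_arm --motion '[[[-0.8,0,0],[0,0,0],0],[[-1.6,0,0],[0,0,0],0],[[-2.4,0,0],[0,0,0],0],[[-2.86,0,0],[0,0,0],0],[[-2.86,0,0.3],[0,0,0],0],[[-2.86,0,0.7],[0,0,0],0],[[-2.86,0,0.9],[0,0,0],0],[[-2.86,0,1.0],[0,0,0],0],[[-2.86,0,1.0],[0,0,0],0]]'

```text
time_s: 13.3
eef_pos: [0.5291, 0.0766, 0.0538]
eef_rot: [-0.0, 0.763, 0.647, -0.0]
wrist_force: [0.0, -0.8, -0.7]
opening: -0.002
```

Call:
move_arm --motion '[[[-0.05,0,0],[0,0,0],0],[[-0.05,0,0.15],[0,0,0],0],[[-0.05,0,0.27],[0,0,0],0],[[-0.05,0,0.33],[0,0,0],0],[[-0.05,0,0.36],[0,0,0],0],[[-0.05,0,0.37],[0,0,0],0],[[-0.05,0,0.37],[0,0,0],0]]'

```text
time_s: 14.18
eef_pos: [0.5289, 0.0734, 0.032]
eef_rot: [0.0, 0.763, 0.647, 0.0]
wrist_force: [-0.3, -0.1, 0.5]
opening: -0.003
```

Call:
move_arm --motion '[[[0,0,0.02],[0,0,0],0],[[0,0,0.04],[0,0,0],0],[[0,0,0.055],[0,0,0],0],[[0,0,0.055],[0,0,0],0]]'

```text
time_s: 14.68
eef_pos: [0.5298, 0.0733, 0.03]
eef_rot: [0.001, 0.763, 0.647, 0.001]
wrist_force: [-3.1, -0.8, 11.1]
opening: -0.005
```

Call:
move_arm --motion '[[[0,0,0.01],[0,0,0],0],[[-0.03,0,0.01],[0,0,0],0],[[-0.08,0,0.01],[0,0,0],0],[[-0.13,0,0.01],[0,0,0],0],[[-0.18,0,0.01],[0,0,0],0],[[-0.23,0,0.01],[0,0,0],0]]'

```text
time_s: 15.42
eef_pos: [0.5281, 0.0605, 0.03]
eef_rot: [0.001, 0.763, 0.647, 0.002]
wrist_force: [-2.9, 5.5, 15.2]
opening: -0.001
```

Call:
move_arm --motion '[[[-0.05,0,0],[0,0,0],0],[[-0.1,0,0],[0,0,0],0],[[-0.15,0,0],[0,0,0],0],[[-0.2,0,0],[0,0,0],0],[[-0.25,0,0],[0,0,0],0],[[-0.3,0,0],[0,0,0],0],[[-0.34,0,0],[0,0,0],0],[[-0.36,0,0],[0,0,0],0],[[-0.36,0,0],[0,0,0],0]]'

```text
time_s: 16.55
eef_pos: [0.5244, 0.039, 0.03]
eef_rot: [0.001, 0.763, 0.647, 0.001]
wrist_force: [-3.9, 4.1, 15.5]
opening: 0.0
```

Call:
move_arm --motion '[[[0,0,-0.1],[0,0,0],0],[[0,0,-0.7],[0,0,0],0],[[0.5,0,-1.4],[0,0,0],0],[[1.4,0,-1.8],[0,0,0],0],[[2.3,0,-1.8],[0,0,0],0],[[3.2,0,-1.8],[0,0,0],0],[[4.0,0,-1.8],[0,0,0],0],[[4.0,0,-1.8],[0,0,0],0]]'

```text
time_s: 17.55
eef_pos: [0.5619, 0.2783, 0.1358]
eef_rot: [-0.0, 0.761, 0.648, 0.0]
wrist_force: [0.0, -0.5, -0.4]
opening: -0.0
```

```bash
python3 meas.py m3 0.038; python3 - <<'E'
from h import *
viewer.camera("top")
for t in("sauce_pot","label_roll"):
    print(t,(np.array(spotter.search_frame("top",t)[0]["centre"])*[512,384]).round(1))
E
```

```text
top [(-7.5, 9.1), (-0.5, -8.7), (5.5, 8.4), (34.0, 1.3), (37.5, -2.3), (41.0, 5.5), (48.5, 2.5), (71.0, -3.8), (74.0, 4.1), (105.5, -4.5), (109.0, 4.8), (265.5, -10.6), (269.0, 9.1), (292.5, -6.8), (296.0, 7.7), (299.5, -3.8), (305.0, -19.5)]
side [(-3.5, 4.8), (5.5, -3.2), (38.5, 5.5), (62.0, 3.8), (270.0, -14.9), (297.5, 4.7), (303.5, 9.4)]
sauce_pot [268.7 139.2]
label_roll [240.2 293.8]
```

View pics/m3.png

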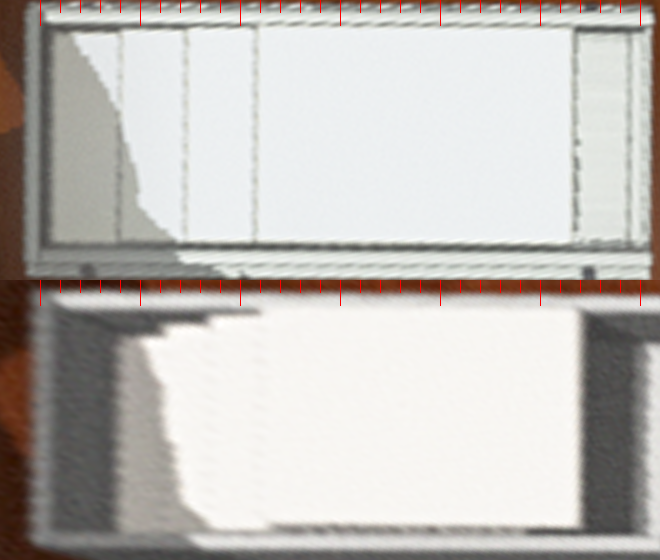

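```bash
python3 -c "
from h import *;print(workorder.hand_in(), monitor.get_obs()['time_s'])"
```

```text
the job is handed in; nothing more can be done
the job is handed in; nothing more can be done
```

The four lids now lie fanned out along the tray, and I handed the job in at about 18 s of the 54 s allowed. With the gripper shut, I pressed and drew lid_4, then the exposed strip of lid_3, then that of lid_2. Each draw was 35 mm, at about 24 mm/s with a press of 12.6–15.5 N. A few readings were just above the suggested 15 N, and all were far below 40 N.

- **Lid positions:** the last top view, measured from the end wall, puts the rear edges at about 3, 39, 73 and 107 mm. That is steps of 36, 34 and 34–35 mm, straight and parallel in the tray. Lid_1 showed no visible shift. The side view agreed to about 3 mm on lid_4's front edge.
- **Pot and roll:** the networks placed them within 1–2 pixels (2–3 mm) of their first positions. I read that as detection noise, because the arm passed nowhere near them. I did not check it further.
- **At hand-in:** the arm stood clear, touching nothing. The hand-in gave no verdict.

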